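# Ease open the touch-latch flap of the yellow paint box

## Robot

A 6-joint arm with a two-finger parallel gripper is mounted at the origin on the work surface. World frame = base frame: x ahead of the robot, y to its left, z up, the work surface at z = 0. Lengths are in m, angles in rad, forces in N, time in s.
With the tool pointing down it reaches from about 0.375 to 0.825 m from the base axis. Payload 5.5 kg.
Tool frame: the origin (TCP) lies at the very end of the fingers, on their centre line; the grasp point (between the pads) lies 19 mm behind it; z points along the fingers, y is the line along which they close (so a half turn about z gives the same grasp; the last joint's range is limited). The gripper opens to 85 mm and grips with 20 to 120 N. Pads are 22 mm wide; open, the fingers measure 114 mm over their backs; the gripper's body (76 mm by 85 mm) begins 54 mm behind the grasp point. The pads swing forward as they close: fully open they stand 13 mm farther back than shut.
Start: joints at [0, 0.314, -0.047, 1.21, 0, 1.571], TCP at [0.6, -0, 0.231] pointing down, gripper open.
Joint ranges: [-2.67, 2.67], [-0.69, 1.73], [-1.03, 1.25], [-2.08, 2.16], [-1.42, 1.45], [-3.14, 3.14]. Speed limits (rad/s): [2.39, 2.39, 3.01, 3.14, 3.14, 3.14].

## Interface

Orientations are given as a unit quaternion [w, x, y, z].
In Python, from rig import manip gives the robot as it stands.
- The arm moves only by the tool send_rows, never from a script. Its argument "motion" is a list of rows, each a list of 5 numbers: the shift along the tool's x, y, z in mm, then the turn about the tool's z in degrees, then the finger opening in mm, from 0 to 85.4. A call has 1 to 10 rows; each row shifts and turns the commanded pose from where the row before left it, along the tool's axes as they then stand; what a row does not reach is not made up. A row lasts 1/12 s, in which the tool goes at most 41.7 mm and 7.16 degrees, less where a joint would pass 70% of its speed; a pose out of reach is approached as far as the arm can. A call is refused whole if a number of a shift passes 41.7 or a number of a turn 7.16, either way. A call with a gripper value outside its range is refused whole. The fingers move at their own pace and stop on an object; "force" is the grip in N (left out, the last holds). Time passes only in rows, so rows that do not move let the fingers close. It gives the time, the measured TCP pose, the force, the opening and the grip force at its end, in the units of the state.
- manip.observe(): the state, without advancing time (a new reading comes with each control period).
- manip.get_image(name): name is "scene" or "side" or "wrist"; returns a dict with "img" (384x512x3 uint8, red, green, blue), "fx", "fy", "cx", "cy" (pixels), "pose" (4x4, takes a point from camera to world coordinates). Camera axes: x right, y down, z forward; pixel columns grow to the right and rows downward; lengths in m; the calibration is good to about 2 mm. The wrist camera is an equidistant fisheye: a pixel r from the principal point sees the ray r / f radians off the axis. A picture is of the moment at which its call begins. There is no depth.
- manip.hand_in(): hands the job in; it is judged then, once.
The state is a dict: "time": time; "joint_positions": joint angles; "qd": joint speeds; "joint_efforts": joint torques, N m; "tcp_pos": TCP position; "eef_rot": TCP orientation; "force": force on the tool from outside, world axes, zero at the start; "moment": the same for the moment, N m; "grip_width": finger opening in m; "finger_force": force on a finger pad.
Only numpy, scipy, OpenCV 4.12 (cv2) and the standard library are available. Lean on these libraries where they do the work, as an engineer would, in place of code of your own. Each camera call takes 0.05 s, during which the arm holds its last target. There are 200 camera calls.

## Task

Open the paint box with the yellow flap: push its flap in at the white dot until the touch latch clicks, keep the hand on it as it springs up so that it swings open slowly instead of flying open, and leave it standing fully open with the hand away. Leave the box with the blue flap shut, and do not knock the white paint cup with the stir stick.

Things in the scene. Friction and masses are not known exactly. Their poses are not given: they have to be found in the camera images.
- yellow_flap (a joint): Angle (rad) of the sprung yellow lid flap (160 mm hinge to free edge, 104 wide, 6 thick). 0 shut, latched; unlatches at -0.025; -0.036 pushed in to a hard stop (4.5 mm at the dot, about 3 N). Then a spring lifts it to its stop at 1.4, nearly upright, and holds it. Free it flies up at 6 rad/s; keep it under 4.5: it presses a finger with 2 N and follows it. From 1.0 it finishes gently alone.
- yellow_press (a point): Point to press: centre of the white dot (24 mm across) on the yellow flap's top, 35 mm from its free edge (robot side), mid-width, 90 mm above the table, flush with the box rim. Moves with the flap. Axes when shut: z up, x level from free edge to hinge, y along the hinge. Hinge line: 125 mm along +x, 3 mm lower. Plywood box: 180 (x) by 120 by 90 mm high.
- blue_flap (a joint): Angle (rad) of the blue flap on the second, otherwise identical box, also with a white dot; it must stay shut. 0 = shut and latched.
- stir_cup: Loose white plastic paint cup with green paint and a wooden stir stick, 76 mm across at the rim, 92 mm high (stick to 140 mm), 0.15 kg, standing upright on the table between the robot and the boxes. Origin: centre of its underside; z up.
Mind the look-alikes: they are no part of the job. What is shaped like the part that bears blue_flap but turquoise is not meant.

How it is judged:
By the outcome, as a careful person would: the job done as asked, in the order asked, and still so for the second after the job is handed in, with the robot touching nothing.
It also fails if it takes over 34 s, if anything falls off the work surface, if the arm or the gripper's body presses on something with over 40 N, if the wrist force passes 120 N, or if a joint passes its speed limit or range.

## Working session

There is one attempt and no reset: what is moved stays moved. The work goes in short steps, Python scripts to look and compute and a tool call to move; the robot and the scene stay as the last step left them, time stands still between calls to the robot, and variables do not carry over. Pictures are saved under pics/ and viewed, at most 10 in all, crops included, and the job is handed in when it is done.

Besides the shell and the picture viewer there is one more tool, called as name(argument=value, ...), one argument or row to a line, values as JSON. send_rows: Moves the arm, as the interface text tells. Its arguments: {"type":"object","properties":{"motion":{"type":"array","items":{"type":"array","items":{"type":"number"}}},"force":{"type":"number"}},"required":["motion"]}

```bash
mkdir -p pics
cat > h.py <<'E'
import numpy as np, cv2
from rig import manip
def cap(n,f):
    d=manip.get_image(n); cv2.imwrite('pics/'+f,d['img'][:,:,::-1]); np.savez('pics/'+f+'.npz',**d); return d
def ray(d,u,v,fish=False):
    x=(u-d['cx'])/d['fx']; y=(v-d['cy'])/d['fy']
    if fish:
        r=np.hypot(x,y); k=np.sin(r)/r if r>1e-9 else 1; c=np.array([x*k,y*k,np.cos(r)])
    else: c=np.array([x,y,1.])
    P=np.array(d['pose']); return P[:3,3],P[:3,:3]@c
def plane(d,u,v,z,fish=False):
    o,r=ray(d,u,v,fish); return o+r*(z-o[2])/r[2]
E
python3 - <<'E'
from h import *
a=cap('scene','s1.png');b=cap('side','s2.png');
cv2.imwrite('pics/ab.png',np.vstack([np.hstack([a['img'],b['img']])])[:,:,::-1][:, :]) 
s=manip.observe();print(s['tcp_pos'],s['eef_rot'],s['time'])
E
```

```text
[ 5.99445891e-01 -1.06267024e-05  2.30511958e-01] [-5.75563217e-04  7.07119268e-01  7.07093833e-01 -5.66204939e-04] 0.1
```

View pics/s1.png

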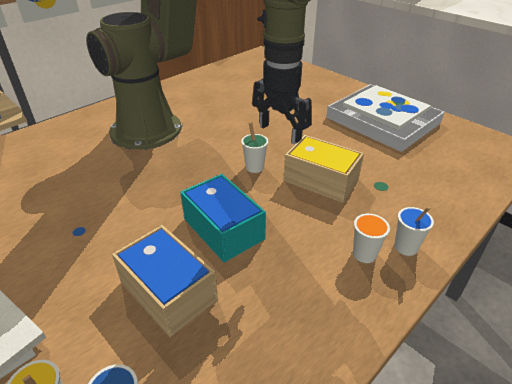

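View pics/s2.png

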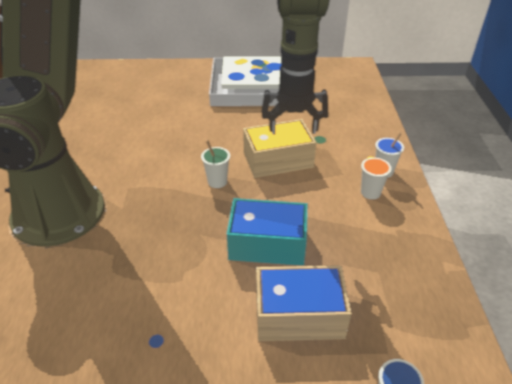

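The yellow box has its dot at about (308,149) in scene and (264,138) in side. The green-paint cup stands in front of it at scene (255,145) and side (216,160).

Run:
```python
from h import *
for f,box,dot,cup in(('s1.png',(280,130,370,190),(308,149),(255,139)),('s2.png',(240,115,320,160),(264,138),(216,155))):
    d=dict(np.load('pics/'+f+'.npz')); hsv=cv2.cvtColor(d['img'],cv2.COLOR_RGB2HSV)
    x0,y0,x1,y1=box
    m=np.zeros(hsv.shape[:2],np.uint8); m[y0:y1,x0:x1]=cv2.inRange(hsv,(22,170,90),(34,255,255))[y0:y1,x0:x1]
    c=max(cv2.findContours(m,0,2)[0],key=cv2.contourArea)
    q=cv2.approxPolyDP(cv2.convexHull(c),4,True)[:,0]
    print('yellow',[(tuple(map(int,p)),plane(d,*p,.09)[:2].round(3).tolist()) for p in q])
    w=np.zeros_like(m); u,v=dot; w[v-9:v+10,u-10:u+11]=cv2.inRange(hsv,(0,0,150),(180,110,255))[v-9:v+10,u-10:u+11]
    h=np.zeros_like(m); cv2.fillPoly(h,[cv2.convexHull(c)],255); w&=h
    n,l,st,ce=cv2.connectedComponentsWithStats(w); i=1+st[1:,4].argmax()
    print('dot',ce[i],st[i,4],plane(d,*ce[i],.09).round(4),'cup',plane(d,*cup,.09).round(3), 'cam',d['pose'][:3,3].round(2))
```

```text
yellow [((290, 153), [0.518, 0.137]), ((307, 137), [0.497, 0.233]), ((358, 155), [0.652, 0.261]), ((343, 172), [0.669, 0.169])]
dot [308.91666667 148.13888889] 36 [0.538  0.1923 0.09  ] cup [0.401 0.119 0.09 ] cam [ 1.1  -0.56  0.7 ]Traceback (most recent call last):
  File "<stdin>", line 6, in <module>
ValueError: max() iterable argument is empty
```

send_rows(
  motion=[
    [32,-10,0,0,0],
    [32,-10,0,0,0],
    [32,-10,0,0,0],
    [32,-10,0,0,0],
    [32,-10,0,0,0],
    [30,-10,0,0,0],
    [0,0,0,-5.5,0],
    [0,0,0,-5.5,0],
    [0,0,0,0,0],
    [0,0,0,0,0],
  ],
  force=20,
)

```text
time: 0.93
tcp_pos: [0.5397, 0.19, 0.231]
eef_rot: [-0.0, 0.637, 0.771, -0.0]
force: [0.1, 0.2, 0.3]
grip_width: -0.0002
finger_force: 0.0
```

Run:
```python
from h import *
d=cap('wrist','w1.png'); s=manip.observe();print(s['tcp_pos'],s['eef_rot'],s['time'],s['force'],s['grip_width'],d['pose'])
```

```text
[0.53988061 0.18977855 0.23100729] [-1.25029935e-04  6.37180155e-01  7.70714841e-01 -2.60256838e-04] 0.9833 [-0.04155053 -0.4508605   0.62251071] 0.0001860793341138054 [[ 0.98215557  0.18105726  0.0508793   0.52722912]
 [ 0.18806539 -0.94355362 -0.2726499   0.25849176]
 [-0.0013579   0.27735326 -0.96076705  0.37439339]
 [ 0.          0.          0.          1.        ]]
```

View pics/w1.png

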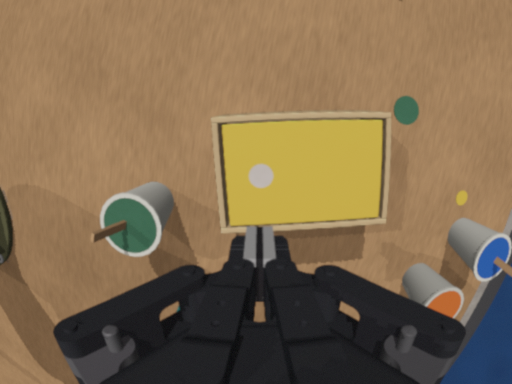

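The wrist view shows the dot at (260,176), with the flap corners near (222,123), (382,119), (381,219) and (230,227). The cup is at the left, around (132,224).

Run:
```python
from h import *
d=dict(np.load('pics/w1.png.npz')); hsv=cv2.cvtColor(d['img'],cv2.COLOR_RGB2HSV)
m=np.zeros(hsv.shape[:2],np.uint8); m[110:235,205:395]=cv2.inRange(hsv,(0,0,120),(180,70,255))[110:235,205:395]
w=np.zeros_like(m); w[158:194,242:278]=m[158:194,242:278]
n,l,st,ce=cv2.connectedComponentsWithStats(w); i=1+st[1:,4].argmax(); print(st[i])
p=plane(d,*ce[i],.09,True)
C=[plane(d,*c,.09,True)[:2] for c in((222,123),(382,119),(381,219),(230,227))]
print(p,np.array(C).round(3).tolist())
ax=C[1]-C[0]+C[2]-C[3]; ax/=np.linalg.norm(ax); L=[np.linalg.norm(C[i]-C[(i+1)%4]) for i in range(4)]
print('yaw',np.degrees(np.arctan2(ax[1],ax[0])),L)
print('near mid edge to dot',(p[:2]-(C[0]+C[3])/2)@ax)
from scipy.spatial.transform import Rotation as R
s=manip.observe();q=np.array(s['eef_rot']);Rt=R.from_quat(q[[1,2,3,0]])
print('shift tool mm',Rt.inv().apply(p-s['tcp_pos'])*1000, Rt.as_matrix().round(3)[:,1])
print('cup rim',plane(d,132,224,.092,True))
```

```text
[249 164  24  24 454]
[0.54104954 0.1917624  0.09      ] [[0.495, 0.236], [0.65, 0.273], [0.679, 0.17], [0.52, 0.132]]
yaw 13.468643400096045 [np.float64(0.15895630242617778), np.float64(0.10764626772658409), np.float64(0.16364704448956857), np.float64(0.10696937263399213)]
near mid edge to dot 0.03435070799565665
shift tool mm [  1.74830572   1.60008611 141.00617586] [ 0.982  0.188 -0.001]
cup rim [0.41243769 0.11291049 0.092     ]
```

send_rows(
  motion=[
    [2,2,0,-2.5,0],
    [0,0,35,0,0],
    [0,0,40,0,0],
    [0,0,35,0,0],
    [0,0,22,0,0],
    [0,0,4,0,0],
    [0,0,0,0,0],
    [0,0,0,0,0],
  ],
)

```text
time: 1.65
tcp_pos: [0.5425, 0.1923, 0.0965]
eef_rot: [0.0, 0.62, 0.785, 0.001]
force: [0.3, -0.2, 0.1]
grip_width: 0.0002
finger_force: 0.0
```

send_rows(
  motion=[
    [0,-1,3,0,0],
    [0,0,2,0,0],
    [0,0,1,0,0],
    [0,0,0,0,0],
  ],
)

```text
time: 1.98
tcp_pos: [0.5413, 0.1924, 0.0902]
eef_rot: [0.0, 0.619, 0.785, 0.001]
force: [0.7, 0.0, 2.5]
grip_width: -0.0001
finger_force: 1.0
```

send_rows(
  motion=[
    [0,0,1,0,0],
    [0,0,1,0,0],
    [0,0,1,0,0],
    [0,0,0,0,0],
  ],
)

```text
time: 2.32
tcp_pos: [0.5413, 0.1923, 0.0866]
eef_rot: [0.0, 0.619, 0.785, 0.001]
force: [1.5, -0.1, 3.0]
grip_width: -0.0002
finger_force: 1.7
```

send_rows(
  motion=[
    [0,0,0.7,0,0],
    [0,0,0,0,0],
    [0,0,0,0,0],
  ],
)

```text
time: 2.57
tcp_pos: [0.5412, 0.1923, 0.0858]
eef_rot: [0.0, 0.619, 0.785, 0.0]
force: [2.1, 0.2, 3.6]
grip_width: -0.0003
finger_force: 1.7
```

send_rows(
  motion=[
    [0,0,-2,0,0],
    [0,0,-3,0,0],
    [0,0,-4,0,0],
    [0,0,-4,0,0],
    [0,0,0,0,0],
  ],
)

```text
time: 2.98
tcp_pos: [0.5405, 0.1921, 0.0994]
eef_rot: [-0.0, 0.619, 0.785, -0.0]
force: [-0.2, -0.5, 1.7]
grip_width: -0.0002
finger_force: 0.9
```

send_rows(
  motion=[
    [0,4,-10,0,0],
    [0,4,-10,0,0],
    [0,5,-9,0,0],
    [0,5,-12,0,0],
    [0,5,-11,0,0],
    [0,0,0,0,0],
  ],
)

```text
time: 3.48
tcp_pos: [0.5662, 0.1984, 0.154]
eef_rot: [0.002, 0.619, 0.785, 0.002]
force: [0.3, 0.6, 1.7]
grip_width: -0.0002
finger_force: 0.7
```

send_rows(
  motion=[
    [0,7,-11,0,0],
    [0,7,-10,0,0],
    [0,9,-9,0,0],
    [0,9,-8,0,0],
    [0,0,0,0,0],
  ],
)

```text
time: 3.9
tcp_pos: [0.5964, 0.2056, 0.1902]
eef_rot: [0.001, 0.619, 0.785, 0.002]
force: [-0.1, 0.2, 1.2]
grip_width: -0.0001
finger_force: 0.4
```

Run:
```python
from h import *
d=cap('scene','s3.png'); s=manip.observe();print(s['tcp_pos'],s['time'],s['force'])
cv2.imwrite('pics/c3.png',cv2.resize(d['img'][40:240,200:450,::-1],None,fx=2.5,fy=2.5))
```

```text
[0.59517057 0.20525764 0.18912172] 3.95 [0.21580171 0.23137319 1.35595056]
```

View pics/c3.png

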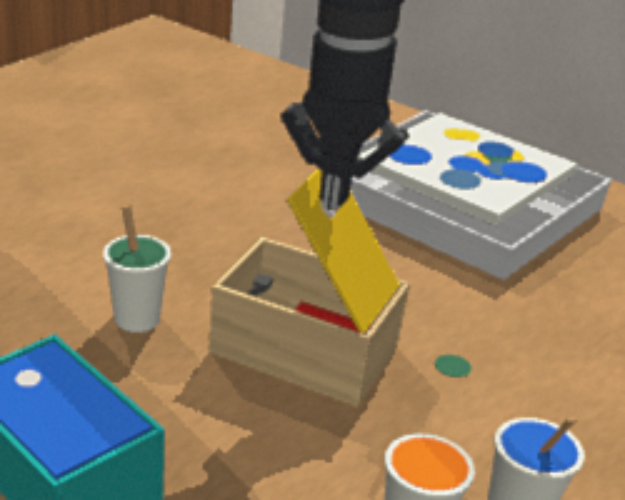

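The flap has followed the finger to about 0.9 rad, and the cup has not moved. I'll keep guiding it nearly to its stop, then move the hand away past the hinge.

send_rows(
  motion=[
    [0,10,-7,0,0],
    [0,10,-6,0,0],
    [0,10,-3,0,0],
    [0,10,0,0,0],
    [0,10,0,0,0],
    [0,12,0,0,0],
    [0,20,0,0,0],
    [0,30,0,0,0],
    [0,30,-10,0,0],
    [0,20,-30,0,0],
  ],
)

```text
time: 4.78
tcp_pos: [0.7502, 0.2422, 0.2378]
eef_rot: [-0.003, 0.619, 0.785, -0.004]
force: [1.4, 0.8, -0.9]
grip_width: -0.0
finger_force: 0.0
```

send_rows(
  motion=[
    [0,0,-40,0,0],
    [0,0,-40,0,0],
    [0,0,-20,0,0],
    [0,0,0,0,0],
    [0,0,0,0,0],
    [0,0,0,0,0],
  ],
)

```text
time: 5.28
tcp_pos: [0.7512, 0.2427, 0.3426]
eef_rot: [-0.001, 0.619, 0.785, -0.001]
force: [-0.5, 0.0, -0.2]
grip_width: -0.0001
finger_force: 0.0
```

Run:
```python
from h import *
d=cap('scene','s4.png'); s=manip.observe();print(s['tcp_pos'],s['time'],s['force'],s['qd'])
```

```text
[0.75094075 0.24261408 0.3421632 ] 5.3333 [ 0.92654996 -0.57995133  0.40699387] [-0.00150963  0.00083968 -0.0091037   0.0040646  -0.00063719 -0.00043679]
```

View pics/s4.png

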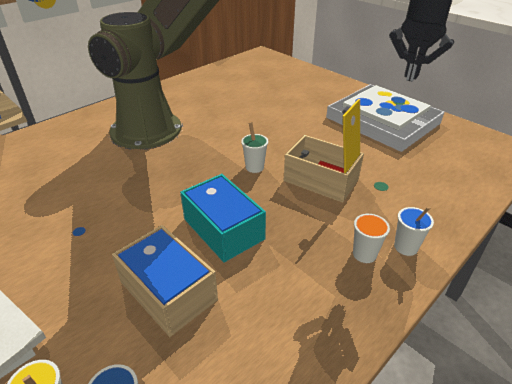

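The yellow flap stands nearly upright at its stop, around (352,135). The hand is clear at (420,45), both blue-flapped boxes are shut, and the cup is still upright.

```bash
python3 -c "
from rig import manip
print(manip.hand_in())"
```

```text
the job is handed in; nothing more can be done
None
```

The yellow flap was clicked open, guided up slowly by the finger and left standing open with the hand away; the blue flap stayed shut, the cup stood undisturbed, and the job was handed in at about 5.3 s (no verdict was returned).

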